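Latch the spare vice jaw into the jaw rack

ROBOT

A 6-joint arm with a two-finger parallel gripper is mounted at the origin on the work surface; the furniture and walls round the work are solid. World frame = base frame: x ahead of the robot, y to its left, z up, the work surface at z = 0. Lengths are in m, angles in rad, forces in N, time in s.
With the tool pointing down it reaches from about 0.375 to 0.9 m from the base axis. Payload 3.1 kg.
Tool frame: the origin (TCP) lies at the centre of the arm's flange, where the gripper is bolted on; the fingertips stand 173 mm ahead of it and the grasp point (between the pads) lies 155 mm ahead of it; z points along the fingers, y is the line along which they close (so a half turn about z gives the same grasp; the last joint's range is limited). The gripper opens to 85 mm and grips with 20 to 120 N. Pads are 22 mm wide; open, the fingers measure 114 mm over their backs; the gripper's body (76 mm by 85 mm) begins 54 mm behind the grasp point. The pads swing forward as they close: fully open they stand 13 mm farther back than shut.
Start: joints at [-1.508, 0.527, 1.433, -0, 1.181, -0.178], TCP at [0.149, -0.607, 0.405] pointing down, gripper open.
Joint ranges: [-3.08, 3.08], [-0.75, 2.2], [0.22, 2.44], [-1.43, 4.57], [0, 2.65], [-2.85, 2.85]. Speed limits (rad/s): [2.79, 2.79, 3.14, 3.14, 3.14, 3.14].

INTERFACE

Orientations are given as a unit quaternion [x, y, z, w].
In Python, from station import * gives the robot as it stands.
- The arm moves only by the shell command python3 -m jog 'ROWS' [OPENING] [FORCE]. ROWS is a JSON object of lists of equal length, an entry for each row: "linear": the shift along the world's x, y, z in mm, a list of three; "turn": the turn about the world's z in units of 5 degrees (1.0 is 5 degrees). A call has 1 to 12 rows; each row shifts and turns the commanded pose from where the row before left it; what a row does not reach is not made up. A row lasts 1/8 s, in which the tool goes at most 62.5 mm and 10.7 degrees, less where a joint would pass 70% of its speed; a pose out of reach is approached as far as the arm can. A call is refused whole if a number of a shift passes 62.5 or a number of a turn 1, either way. A call with a gripper value outside its range is refused whole. OPENING is the opening, from 0 (shut) to 1 (fully open), set as the call begins (- or left out, the last holds). The fingers move at their own pace and stop on an object; FORCE is the grip in N (left out, the last holds). Time passes only in rows, so rows that do not move let the fingers close. It gives the time, the measured TCP pose, the force, the opening and the grip force at its end, in the units of the state.
- sense(): the state, without advancing time (a new reading comes with each control period).
- snapshot(name): name is "scene" or "top" or "wrist"; returns the picture (420x560x3 uint8, red, green, blue); there is no depth.
- get_calibration(name): a dict with "fx", "fy", "cx", "cy" (pixels), "world_to_cam" (4x4, takes a point from world to camera coordinates). Camera axes: x right, y down, z forward; pixel columns grow to the right and rows downward; lengths in m; the calibration is good to about 2 mm. A picture is of the moment at which its call begins: read the wrist's pose just before it. get_calibration takes no time and is no camera call; for the wrist camera it gives the pose at the moment of the call.
- sign_off(): hands the job in; it is judged then, once.
The state is a dict: "t": time; "q": joint angles; "qd": joint speeds; "tau": joint torques, N m; "tcp_pos": TCP position; "tool_rot": TCP orientation; "force": force on the tool from outside, world axes, zero at the start; "ft_torque": the same for the moment, N m; "finger_gap": opening from 0.0 (shut) to 1.0 (fully open); "gripper_force": force on a finger pad.
Only numpy, scipy, OpenCV 4.12 (cv2) and the standard library are available. Lean on these libraries where they do the work, as an engineer would, in place of code of your own. Each camera call takes 0.05 s, during which the arm holds its last target. There are 200 camera calls.

TASK

Of the two bays of the jaw rack one already holds an aluminium vice jaw and one is empty. Take the loose jaw of that same, longer length and push it straight down into the empty bay, so that it presses the spring latch aside, sits fully home on the bay's floor, and the latch snaps back over its top. Leave the shorter jaw standing where it is.

Things in the scene. Friction and masses are not known exactly. Their poses are not given: they have to be found in the camera images.
- long_mid (a point): centre (half-way up) of the loose long jaw: plain aluminium block 24 mm thick (its x), 120 mm long (its y), 60 mm high (its z), about 0.46 kg, two dark screw holes in each broad face, standing upright on its long narrow side on the bench. Half a turn about z leaves it the same. An identical jaw sits in the rack's full bay (not listed).
- short_mid (a point): centre (half-way up) of the short jaw, which is to be left alone: a like aluminium block, 24 mm thick (x) but only 80 mm long (y), 60 mm high (z), standing upright on the bench.
- bay_floor (a point): centre of the empty bay's floor, where the jaw will rest, 15 mm over the bench. z up, y along the bay to its latch. Bays lie 76 mm apart across (x). Grey cheeks at both ends leave 31 mm across, flared lips 52 mm at 46 mm up; the middle 80 mm is open for fingers. Length 128 mm: end stop at y -64 mm, flared to -74 at 58 mm up; latch housing at y +64 mm, 58 mm high, 88 mm from y +72 on.
- latch (a joint): travel of the empty bay's spring latch (m): 0 shut, up to 0.020 pushed back to +y. Steel bolt 22 mm wide; shut, its nose reaches in to y +50 mm, flat underside 63 mm over the floor (3 mm above a seated jaw). Its top slopes at 45 degrees, from 65 mm up at the tip to 84 at y +69, so a jaw pressed down with 6 to 10 N pushes it back; it springs shut once the jaw's top is below.

How it is judged:
On the way:
1. the long jaw presses the empty bay's latch back (value of joint latch above 0.004 m and horizontal distance between long_mid and bay_floor below 0.02 m and contact force between long_jaw and latch above 0.3 N), for 0.2 s.
At the end, for the whole second after the job is handed in: The long jaw stands upright (within 10 degrees) and at rest in the empty bay, in line with it within 10 degrees, its centre within 12 mm of the bay's centre sideways and 24 to 34 mm over the bay's floor (30 mm is fully home), and the bay's latch is shut over it again (within 3 mm of shut) (value of joint latch below 0.003 m and z of long_mid in the frame of bay_floor between 0.024 and 0.034 m and horizontal distance between long_mid and bay_floor below 0.012 m and angle between the y axis of long_mid and the y axis of bay_floor, either way round below 0.17 rad and angle between long_mid's own z axis and vertical below 0.17 rad and linear speed of long_jaw below 0.02 m/s); the robot touches nothing.
It fails at once if the short jaw is shifted by more than 30 mm (distance of short_mid from where it was at the start of the episode above 0.03 m).
It also fails if it takes over 40 s, if anything falls off the work surface, if the arm or the gripper's body presses on something with over 40 N, if the wrist force passes 120 N, or if a joint passes its speed limit or range.

## Working session

There is one attempt and no reset: what is moved stays moved. The work goes in short steps, Python scripts to look and compute and a shell command to move; the robot and the scene stay as the last step left them, time stands still between calls to the robot, and variables do not carry over. Pictures are saved under pics/ and viewed, at most 10 in all, crops included, and the job is handed in when it is done.

```bash
mkdir -p pics; python3 - <<'E'
from station import *
import cv2,json
for n in ("scene","top"):
    im=snapshot(n); cv2.imwrite(f"pics/{n}0.png",im[:,:,::-1])
    c=get_calibration(n); print(n,{k:(v if not hasattr(v,'tolist') else v.tolist()) for k,v in c.items()})
s=sense();print(s["t"],s["tcp_pos"],s["tool_rot"],s["finger_gap"])
E
```

```text
scene {'fx': 415.84243623903797, 'fy': 415.84243623903797, 'cx': 278.6606056420576, 'cy': 205.83588168656004, 'world_to_cam': [[0.9005886594007657, -0.43456501383489565, 0.009659984959032449, -0.5712416770741966], [-0.19172141492271005, -0.41707058076770703, -0.8884227764516852, 0.07151209464611671], [0.3901063516770341, 0.7982514512412516, -0.45892445453742126, 0.8331362456851819], [0.0, 0.0, 0.0, 1.0]]}
top {'fx': 541.375644411178, 'fy': 541.375644411178, 'cx': 286.0674722803742, 'cy': 208.90843510520213, 'world_to_cam': [[-0.016780610381261725, -0.9998591947234283, -4.292143298216008e-05, -0.16465914581697996], [-0.9793395171990008, 0.01644488134556469, -0.2015531590671756, 0.5393988084816496], [0.2015254851567419, -0.0033401503779644836, -0.9794775761740502, 0.9070696357946374], [0.0, 0.0, 0.0, 1.0]]}
0.1 [ 0.14905183 -0.60664747  0.40383692] [ 9.92759817e-01  1.20112434e-01  5.23030148e-05 -9.72358360e-04] 0.9993141432114425
```

View pics/top0.png

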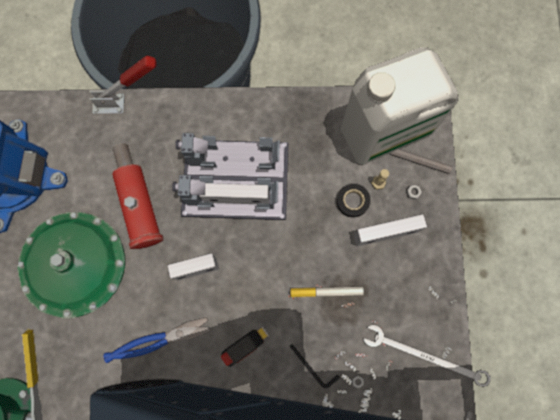

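View pics/scene0.png

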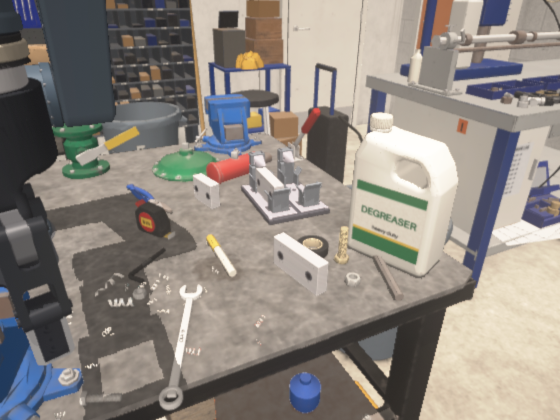

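The top view shows the long jaw at about (392,228) and the short jaw at (192,266). The empty bay is at about (230,158), with its latch to the left (+y), and the full bay is below it. The scene view agrees with this. Next I'll enlarge the long jaw and the rack.

```bash
python3 - <<'E'
import cv2,numpy as np
im=cv2.imread("pics/top0.png")
a=cv2.resize(im[125:225,165:298],None,fx=6,fy=6,interpolation=cv2.INTER_CUBIC)[:600,:798]
b=cv2.resize(im[205:255,345:435],None,fx=8,fy=8,interpolation=cv2.INTER_CUBIC)
cv2.imwrite("pics/rack.png",a);cv2.imwrite("pics/jaw.png",b)
E
```

```text
(no output)
```

View pics/rack.png

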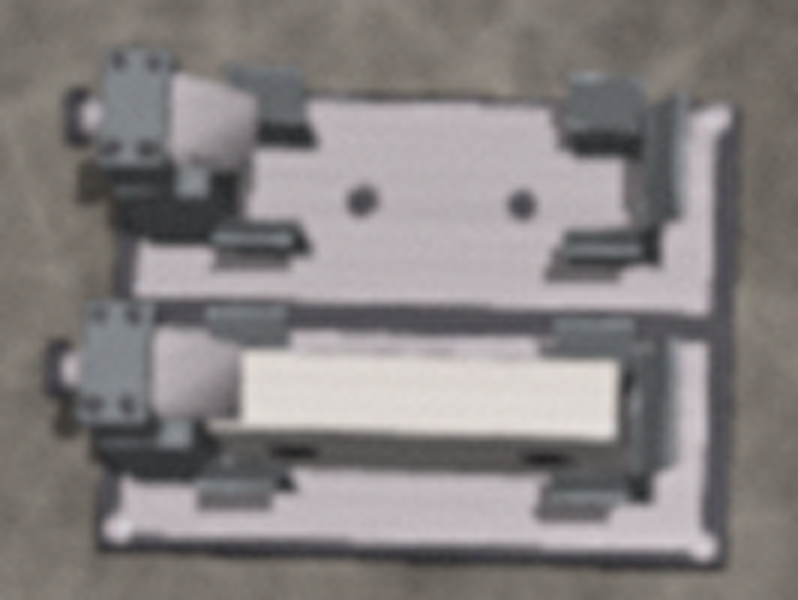

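View pics/jaw.png

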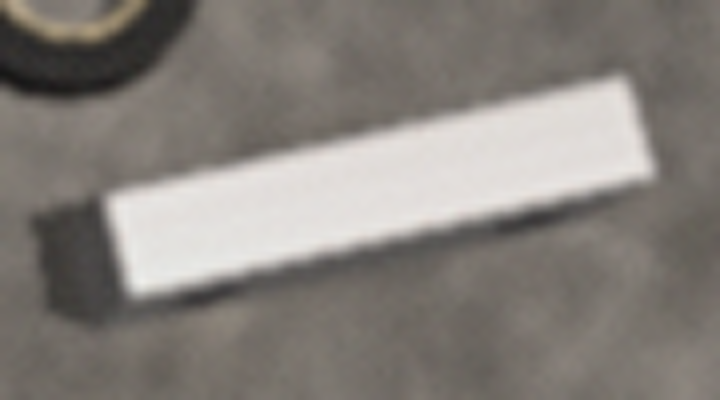

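The crops are clear. The long jaw's top corners in its crop are (105,193), (625,75), (655,178) and (132,300). In the rack crop, the empty bay's floor holes are at (362,201) and (522,204), its housing top's inner edge runs (172,52)-(168,165), and the seated jaw's top is (243,350), (617,360), (615,440), (240,428).

```bash
cat > h.py <<'E'
from station import *
import numpy as np
def w(c,uv,z):
    M=np.array(c["world_to_cam"]);R,t=M[:3,:3],M[:3,3]
    uv=np.atleast_2d(np.array(uv,float))
    d=np.c_[(uv[:,0]-c["cx"])/c["fx"],(uv[:,1]-c["cy"])/c["fy"],np.ones(len(uv))]@R
    o=-R.T@t
    return (o+d*((z-o[2])/d[:,2])[:,None])[:,:2]
def yaw():
    from scipy.spatial.transform import Rotation as Ro
    y=Ro.from_quat(sense()["tool_rot"]).as_matrix()[:,1]; return np.degrees(np.arctan2(y[1],y[0]))
E
python3 - <<'E'
from h import *
np.set_printoptions(precision=4,suppress=True)
c=get_calibration("top")
off=lambda p,s,o:(np.array(p,float)+0.5)/s-0.5+np.array(o)
J=w(c,off([(105,193),(625,75),(655,178),(132,300)],8,(345,205)),.06)
ang=lambda a,b:np.degrees(np.arctan2((a-b)[1],(a-b)[0]))
print("jaw",J,J.mean(0),"len",np.linalg.norm(J[0]-J[1]),np.linalg.norm(J[1]-J[2]),"ang",ang(J[0],J[1]),ang(J[3],J[2]))
r=lambda p,z:w(c,off(p,6,(165,125)),z)
H=r([(362,201),(522,204)],.015);print("holes",H,H.mean(0),ang(H[0],H[1]))
F=r([(243,350),(617,360),(615,440),(240,428)],.075);print("full",F,ang(F[0],F[1]),ang(F[3],F[2]))
for q in ([(106,50),(172,52),(168,165),(100,160)],[(90,305),(153,305),(148,420),(80,415)]):
    T=r(q,.103);print("hous",T,T.mean(0))
B=r([(118,528),(705,547),(718,118)],.012);print("basecorners",B,ang(B[0],B[1]))
print("tool y yaw",yaw(),sense()["q"])
E
```

```text
jaw [[ 0.498  -0.2987]
 [ 0.5224 -0.4145]
 [ 0.4993 -0.4195]
 [ 0.4742 -0.3036]] [ 0.4985 -0.3591] len 0.11833405686866064 0.023657323576758125 ang 101.9118798599598 102.18995281940579
holes [[ 0.6447 -0.06  ]
 [ 0.6429 -0.1103]] [ 0.6438 -0.0852] 87.91997878455085
full [[ 0.5814 -0.0322]
 [ 0.5766 -0.1416]
 [ 0.5526 -0.1408]
 [ 0.558  -0.0316]] 87.45991083360349 87.15931725916319
hous [[ 0.6644  0.0045]
 [ 0.6635 -0.0146]
 [ 0.6293 -0.0141]
 [ 0.6312  0.0055]] [ 0.6471 -0.0047]
hous [[ 0.5881  0.0073]
 [ 0.5878 -0.0106]
 [ 0.5542 -0.0098]
 [ 0.556   0.0094]] [ 0.5715 -0.0009]
basecorners [[ 0.5416  0.0152]
 [ 0.5326 -0.1662]
 [ 0.6712 -0.1725]] 87.15030523726597
tool y yaw -76.20279186926375 [-1.5085  0.5284  1.4338 -0.      1.1814 -0.1785]
```

```bash
python3 -m jog '{"linear":[[19.4,13.8,-5.8],[19.4,13.8,-5.8],[19.4,13.8,-5.8],[19.4,13.8,-5.8],[19.4,13.8,-5.8],[19.4,13.8,-5.8],[19.4,13.8,-5.8],[19.4,13.8,-5.8],[19.4,13.8,-5.8],[19.4,13.8,-5.8],[19.4,13.8,-5.8],[19.4,13.8,-5.8]],"turn":[0.98,0.98,0.98,0.98,0.98,0.98,0.98,0.98,0.98,0.98,0.98,0.98]}' 0.8 100
python3 -m jog '{"linear":[[19.4,13.8,-5.8],[19.4,13.8,-5.8],[19.4,13.8,-5.8],[19.4,13.8,-5.8],[19.4,13.8,-5.8],[19.4,13.8,-5.8],[0,0,0],[0,0,0]],"turn":[0.98,0.98,0.98,0.98,0.98,0.98,0,0]}'
python3 - <<'E'
from h import *
import cv2
print(yaw(),sense()["tcp_pos"],sense()["force"]);c=get_calibration("wrist");im=snapshot("wrist");cv2.imwrite("pics/w1.png",im[:,:,::-1])
M=np.array(c["world_to_cam"])
for p in [(.498,-.2987,.06),(.5224,-.4145,.06),(.4993,-.4195,.06),(.4742,-.3036,.06)]:
    q=M[:3,:3]@p+M[:3,3];print(c["fx"]*q[0]/q[2]+c["cx"],c["fy"]*q[1]/q[2]+c["cy"])
E
```

```text
t: 1.6
tcp_pos: [0.3824, -0.4407, 0.3345]
tool_rot: [0.805, 0.593, 0.0, -0.0]
force: [-0.3, 0.2, -0.2]
finger_gap: 0.796
gripper_force: 0.0
t: 2.6
tcp_pos: [0.4979, -0.3588, 0.3002]
tool_rot: [0.63, 0.777, -0.0, -0.0]
force: [0.3, 0.2, -0.9]
finger_gap: 0.802
gripper_force: 0.0
11.948384875221834 [ 0.49788933 -0.35877471  0.30015453] [ 0.33245609  0.16209351 -0.85261255]
297.810449646885 121.86420463288506
294.81736879188077 317.92314238538455
256.70912338430355 318.0666237313501
252.69246720360277 121.61713479073958
```

View pics/w1.png

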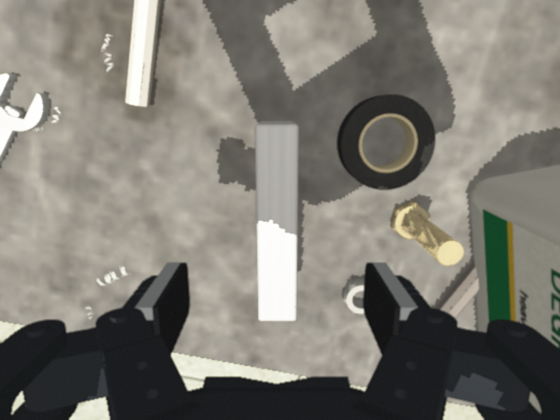

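The wrist view shows the jaw's top at corners (256,122), (298,122), (297,320) and (259,320), within 2-3 px of the prediction. The jaw lies centred between the fingers and clear of the tape roll and the brass fitting, so I'm descending.

```bash
python3 -m jog '{"linear":[[1,0,-15],[0,0,-15],[0,0,-15],[0,0,-15],[0,0,-15],[0,0,-15],[0,0,-10],[0,0,-5],[0,0,0]],"turn":[0,0,0,0,0,0,0,0,0]}' 0.62 100
python3 -m jog '{"linear":[[0,0,0],[0,0,0],[0,0,0],[0,0,0],[0,0,0],[0,0,0]],"turn":[0,0,0,0,0,0]}' 0 100
python3 -m jog '{"linear":[[0,0,3],[0,0,10],[0,0,20],[0,0,30],[0,0,30],[0,0,22],[0,0,10],[0,0,0]],"turn":[0,0,0,0,0,0,0,0]}'
```

```text
t: 3.78
tcp_pos: [0.4993, -0.3585, 0.1951]
tool_rot: [0.629, 0.777, 0.0, -0.0]
force: [-0.8, 1.0, -0.3]
finger_gap: 0.622
gripper_force: 0.0
t: 4.53
tcp_pos: [0.4994, -0.3588, 0.1961]
tool_rot: [0.629, 0.777, -0.0, 0.001]
force: [-1.4, 0.2, 5.7]
finger_gap: 0.27
gripper_force: 98.4
t: 5.52
tcp_pos: [0.4993, -0.3585, 0.3214]
tool_rot: [0.629, 0.777, -0.0, 0.001]
force: [-0.4, 0.3, -4.0]
finger_gap: 0.266
gripper_force: 98.0
```

```bash
python3 -m jog '{"linear":[[0,20,2],[0,27,2],[0,27,2],[18,27,2],[18,27,2],[18,27,2],[18,27,2],[18,27,2],[18,27,0],[18,27,0],[14,7,0],[4,3,0]],"turn":[0,-0.3,-0.3,-0.3,-0.3,-0.3,-0.3,-0.3,-0.3,-0.3,-0.24,0]}'
python3 -m jog '{"linear":[[0,0,0],[0,0,0]],"turn":[0,0]}'
python3 - <<'E'
from h import *
import cv2
print(yaw(),sense()["tcp_pos"])
c=get_calibration("top");a=snapshot("top")[:,:,::-1];s=snapshot("scene")[:,:,::-1];ww=snapshot("wrist")[:,:,::-1]
cv2.imwrite("pics/top2.png",a);cv2.imwrite("pics/w2.png",ww)
k=lambda i,f:cv2.resize(i,None,fx=f,fy=f,interpolation=cv2.INTER_CUBIC)
A=k(ww,.95);B=k(s[120:225,225:340],2.3)
o=np.zeros((A.shape[0],800,3),np.uint8);o[:,:A.shape[1]]=A;o[:B.shape[0],535:535+B.shape[1]]=B[:,:265]
cv2.imwrite("pics/c2.png",o)
E
```

```text
t: 7.02
tcp_pos: [0.6431, -0.0836, 0.335]
tool_rot: [0.723, 0.691, -0.001, -0.001]
force: [0.6, 0.1, -4.2]
finger_gap: 0.271
gripper_force: 98.3
t: 7.28
tcp_pos: [0.6425, -0.0858, 0.3359]
tool_rot: [0.724, 0.69, -0.001, -0.001]
force: [-0.1, 0.2, -3.2]
finger_gap: 0.27
gripper_force: 98.3
-2.7297733563835194 [ 0.64250055 -0.08580646  0.33587055]
```

View pics/c2.png

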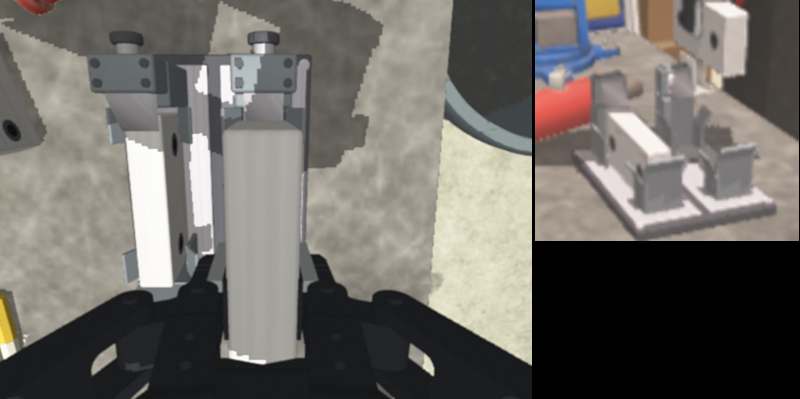

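The jaw hangs above the empty bay, in line with it. The housing top's inner edge sits at about (231,95)-(297,95) in the composite. I'll check the bay centre against that.

```bash
python3 - <<'E'
from h import *
c=get_calibration("wrist")
T=w(c,np.array([(231,95),(297,95),(297,54),(231,54)])/.95,.103);print(T)
e=T[:2].mean(0);a=np.radians(87.3);print("bay",e-.072*np.array([np.cos(a),np.sin(a)]))
T=w(c,np.array([(89,93),(155,93)])/.95,.103);print(T, T.mean(0)-.072*np.array([np.cos(a),np.sin(a)]))
# held jaw top, z = tcp-.195+.06
J=w(c,np.array([(224,130),(298,130)])/.95,sense()["tcp_pos"][2]-.135);print("jaw far end",J,J.mean(0)-.06*np.array([np.cos(a),np.sin(a)]))
E
```

```text
[[ 0.63040074 -0.01529394]
 [ 0.66602998 -0.01701407]
 [ 0.66650509  0.00365268]
 [ 0.63186519  0.00532741]]
bay [ 0.64482369 -0.08807407]
[[ 0.55389561 -0.01056336]
 [ 0.58949325 -0.01228209]] [ 0.56830276 -0.0833428 ]
jaw far end [[ 0.63586878 -0.02742273]
 [ 0.65693852 -0.02843865]] [ 0.64357727 -0.08786408]
```

```bash
python3 -m jog '{"linear":[[1,0,-10],[0,0,-14],[0,0,-12],[0,0,-8],[0,0,-5],[0,0,-5],[0,0,-5],[0,0,-5],[0,0,-5],[0,0,-5]],"turn":[0,0,0,0,0,0,0,0,0,0]}'
python3 -c "
from h import *;s=sense();print(s['force'],s['ft_torque'],yaw())"
```

```text
t: 8.68
tcp_pos: [0.644, -0.0858, 0.2615]
tool_rot: [0.724, 0.69, -0.0, -0.0]
force: [0.4, -4.0, -1.3]
finger_gap: 0.266
gripper_force: 98.3
[ 0.43333737 -3.97810675 -1.29420382] [-0.67857296  0.06296344  0.03045628] -2.7005293075709433
```

```bash
python3 -m jog '{"linear":[[0,0,-5],[0,0,-5],[0,0,-5],[0,0,-5],[0,0,-5],[0,0,-5],[0,0,-5],[0,0,-5],[0,0,-4]],"turn":[0,0,0,0,0,0,0,0,0]}'
python3 -c "
from h import *;s=sense();print(s['force'],s['ft_torque'],yaw())"
```

```text
t: 9.8
tcp_pos: [0.6442, -0.0855, 0.2179]
tool_rot: [0.724, 0.69, -0.0, -0.0]
force: [-1.0, -4.7, -2.1]
finger_gap: 0.272
gripper_force: 98.3
[-1.01503906 -4.6633927  -2.10373976] [-0.49720683  0.02480638  0.04082955] -2.7108215440468055
```

```bash
python3 -m jog '{"linear":[[0,0,-3],[0,0,-2],[0,0,-2],[0,0,-1],[0,0,0]],"turn":[0,0,0,0,0]}'
python3 -c "
from h import *;s=sense();print(s['force'],s['ft_torque'],yaw())"
```

```text
t: 10.42
tcp_pos: [0.6438, -0.0844, 0.2111]
tool_rot: [0.724, 0.69, 0.0, -0.001]
force: [-3.4, 2.5, 5.8]
finger_gap: 0.272
gripper_force: 99.3
[-3.42639062  2.46854353  5.76208412] [ 0.2549907   0.52322153 -0.0451246 ] -2.694881767077222
```

The floor reaction has appeared and the latch's sideways push has gone. I'll press a little more, release and retreat.

```bash
python3 -m jog '{"linear":[[0,0,-1],[0,0,-1],[0,0,0],[0,0,0]],"turn":[0,0,0,0]}'
python3 -m jog '{"linear":[[0,0,0],[0,0,0],[0,0,0],[0,0,0]],"turn":[0,0,0,0]}' 0.5
python3 -m jog '{"linear":[[0,0,5],[0,0,15],[0,0,25],[0,0,30],[0,0,30],[0,0,30],[-30,-30,10],[-40,-40,0],[-40,-40,0],[-40,-40,0],[0,0,0],[0,0,0]],"turn":[0,0,0,0,0,0,0,0,0,0,0,0]}'
python3 - <<'E'
from h import *
import cv2
k=lambda i,f:cv2.resize(i,None,fx=f,fy=f,interpolation=cv2.INTER_CUBIC)
t=snapshot("top")[:,:,::-1];s=snapshot("scene")[:,:,::-1]
cv2.imwrite("pics/fin.png",np.vstack([k(t[125:225,165:298],3),k(s[130:230,225:358],3)]))
E
```

```text
t: 10.92
tcp_pos: [0.6438, -0.0844, 0.2111]
tool_rot: [0.723, 0.69, 0.0, -0.001]
force: [-5.6, 3.5, 15.6]
finger_gap: 0.267
gripper_force: 100.7
t: 11.42
tcp_pos: [0.6443, -0.0857, 0.2079]
tool_rot: [0.724, 0.69, -0.0, -0.0]
force: [-0.1, 0.7, 0.3]
finger_gap: 0.5
gripper_force: 0.0
t: 12.92
tcp_pos: [0.4944, -0.2357, 0.3543]
tool_rot: [0.724, 0.69, 0.0, 0.001]
force: [0.4, -0.6, 0.4]
finger_gap: 0.496
gripper_force: 0.0
```

View pics/fin.png

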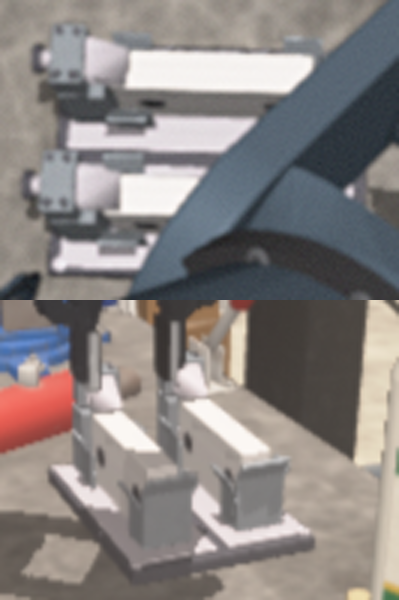

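The final view shows the new jaw seated at the same height as its neighbour. The latch bolt lies over its end at about (125,70), and the bolt's tail at (40,58) sticks out no farther than before.

```bash
python3 -c "
from station import *;print(sign_off())"
```

```text
the job is handed in; nothing more can be done
None
```

The long jaw is fully home in the empty bay with the latch back over its top, judging by the final pictures and the forces felt during insertion. I never moved the short jaw, and the job is handed in after about 13 s of the 40 s allowed; no verdict came back.

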